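Nudge a tacked tube joint home against its stops

ROBOT

A 7-joint arm with a two-finger parallel gripper is mounted at the origin on the work surface. World frame = base frame: x ahead of the robot, y to its left, z up, the work surface at z = 0. Lengths are in m, angles in rad, forces in N, time in s.
With the tool pointing down it reaches from about 0.4 to 0.85 m from the base axis. Payload 10.4 kg.
Tool frame: the origin (TCP) lies at the very end of the fingers, on their centre line; the grasp point (between the pads) lies 19 mm behind it; z points along the fingers, y is the line along which they close (so a half turn about z gives the same grasp; the last joint's range is limited). The gripper opens to 87 mm and grips with 3 to 60 N. Pads are 19 mm wide; open, the fingers measure 117 mm over their backs; the gripper's body (75 mm by 190 mm) begins 51 mm behind the grasp point.
Start: joints at [1.179, 0.332, -0.065, 1.46, 0.022, 1.35, -0.088], TCP at [0.225, -0.583, 0.223] pointing down, gripper open.
Joint ranges: [-2.6, 2.6], [-0.5, 2.12], [-1.47, 1.34], [0.16, 2.42], [-1.27, 4.41], [0.06, 2.06], [-2.6, 2.6]. Speed limits (rad/s): [2.22, 2.22, 2.79, 2.79, 3.14, 3.14, 3.14].

INTERFACE

Orientations are given as a unit quaternion [x, y, z, w].
In Python, from bench import status, camera, order gives the robot as it stands.
- The arm moves only by the tool jog_arm, never from a script. Its argument "plan" is a list of rows, each a list of 7 numbers: the turn, a rotation vector about the tool's x, y, z in rad, then the shift along the tool's x, y, z in mm, then the opening, from -1 (shut) to 1 (fully open). A call has 1 to 12 rows; each row is the pose to reach, as a shift and turn from the pose commanded when the call began, along the tool's axes at that moment; what a row does not reach only later rows make up. A row lasts 1/10 s, in which the tool goes at most 50 mm and 8.59 degrees, less where a joint would pass 70% of its speed; a pose out of reach is approached as far as the arm can. A call with a gripper value outside its range is refused whole. The fingers move at their own pace and stop on an object; "squeeze" is the grip in N (left out, the last holds). Time passes only in rows, so rows that repeat a pose let the fingers close. It gives the time, the measured TCP pose, the force, the opening and the grip force at its end, in the units of the state.
- status.read_state(): the state, without advancing time (a new reading comes with each control period).
- camera(name): name is "side" or "top" or "wrist"; returns a dict with "image" (480x640x3 uint8, red, green, blue), "z_map" (480x640 float32, m along the optical axis (not along the pixel's ray), 0 where there is no reading), "fx", "fy", "cx", "cy" (pixels), "k1" (the pictures are not rectified: a ray, as slopes to the right and down, at radius r is drawn at 1 + k1 r^2 times it, then the intrinsics apply), "world_from_camera" (4x4, takes a point from camera to world coordinates); the wrist camera has in their place "mount" (4x4, takes a point from camera to tool coordinates, whose origin is the TCP and whose axes are the flange's). Camera axes: x right, y down, z forward; pixel columns grow to the right and rows downward; lengths in m; the calibration is good to about 2 mm. A picture is of the moment at which its call begins: read the wrist's pose just before it.
- order.close_job(): hands the job in; it is judged then, once.
The state is a dict: "time": time; "joint_positions": joint angles; "joint_vel": joint speeds; "joint_torque": joint torques, N m; "ee_pos": TCP position; "eef_rot": TCP orientation; "ft_force": force on the tool from outside, world axes, zero at the start; "torque": the same for the moment, N m; "width": finger opening in m; "grip_force": force on a finger pad.
Only numpy, scipy, OpenCV 4.12 (cv2) and the standard library are available. Lean on these libraries where they do the work, as an engineer would, in place of code of your own. Each camera call takes 0.05 s, during which the arm holds its last target. There are 200 camera calls.

TASK

Lift the blue V-block out of the welding fixture and set it down softly, standing upright, inside the red-rimmed tray. Without gripping the T-joint, slide it gently over the table until it sits flush against both brass buttons of the long fence and the brass button of the short leg, never pressing on it with more than 20 N, for it is only tacked. Leave everything else on the table where it is.

Things in the scene. Friction and masses are not known exactly. Their poses are not given: they have to be found in the camera images.
- fixture: Fixed black steel L-shaped stop, 30 mm high (bolts 38 mm). Long fence: bar x 10 to 40 mm, y -120 to 140 mm. Two brass buttons, 18 mm across, 18 mm high, stick out of it; their flat faces look to -x, at x = 0, y = -55 and +55 mm. Origin on the table midway between these two faces. The T-joint's nest is on the -x, -y side
- leg_stop (a point): centre of the flat face of the brass button on the stop's short leg, looking to the fixture's -y; at x = -20, y = 100, z = 18 mm in the fixture's frame. The leg itself fills x -40 to 10, y 110 to 140 mm
- tee: Loose T-joint of 40 mm square pale aluminium tube, orange end caps, 40 mm high, 0.45 kg, lying flat. Crossbar x -20 to 20, y -90 to 90 mm; stem 40 mm wide, x -20 to -80 mm. Origin on the underside at the crossbar's centre. Home: long stemless face (x = 20) on the fence buttons, +y end cap on the leg's button, origin at x = -20, y = 10 mm of the fixture's frame, axes parallel
- tee_left (a point): point on the T-joint's long stemless face, 70 mm to its +y side, 20 mm high; home when at x = 0 in the fixture's frame
- tee_right (a point): point on the T-joint's long stemless face, 70 mm to its -y side, 20 mm high; home when at x = 0 in the fixture's frame
- tee_end (a point): centre of the T-joint's +y end cap; home when at y = 100 mm in the fixture's frame
- vblock: Loose blue V-block standing upright between the fence and the T-joint, 40 mm (its x) by 50 mm (its y), 90 mm high, with a 12 mm deep and 22 mm wide notch along x in its top; about 0.35 kg. Origin at the centre of its underside
- tray: Fixed tray, 160 mm square outside, 150 mm inside, black rubber floor 6 mm above the table, red rim 12 mm high. Origin at its centre on the table surface
- standtube: Bystander: loose upright steel tube with a red band, 38 mm across, 130 mm high; it topples easily. Origin at the centre of its underside
- spraycan: Bystander: upright spray can, yellow, 54 mm across, 140 mm high. Origin at the centre of its underside
- chillblock: Bystander: copper block with four ridges, 50 (x) by 70 (y) mm, 32 mm high. Origin at the centre of its underside
- pliers: Bystander: pliers with blue handles lying flat along x, about 175 mm long, 63 mm wide, 18 mm high, handles to -x. Origin near the middle, on the table
- wrench: Bystander: steel wrench 180 mm long lying flat along its x, beyond the fence. Origin at its middle, on the table
- jar: Bystander: jar with black cap, 60 mm across, 90 mm high, near the tray. Origin at the centre of its underside

How it is judged:
At the end, for the whole second after the job is handed in: V-block upright (0.1 rad) and at rest on the tray floor, origin within 55 mm of the tray centre along each tray axis. T-joint flat, at rest, both points of its long face within 3 mm of the plane of the fence buttons, its end cap within 3 mm of the short leg's button (x of vblock in the frame of tray between -0.055 and 0.055 m and y of vblock in the frame of tray between -0.055 and 0.055 m and height (world z) of vblock below 0.012 m and angle between vblock's own z axis and vertical below 0.1 rad and linear speed of each of vblock, tee below 0.01 m/s and x of tee_left in the frame of fixture between -0.003 and 0.003 m and x of tee_right in the frame of fixture between -0.003 and 0.003 m and y of tee_end in the frame of fixture between 0.097 and 0.103 m and height (world z) of tee below 0.005 m and angle between tee's own z axis and vertical below 0.05 rad); the robot touches nothing.
It fails at once if the robot presses on the T-joint with more than 20 N (contact force between any of the fingers, the arm and tee above 20 N).
It fails at once if the T-joint is lifted or tipped (height (world z) of tee above 0.015 m or angle between tee's own z axis and vertical above 0.15 rad).
It fails at once if the V-block is dropped or pressed on the tray with more than 50 N (contact force between vblock and tray above 50 N).
It fails at once if a bystander is moved more than 20 mm or tipped over (distance of any of standtube, spraycan, chillblock, pliers, wrench, jar from where it was at the start of the episode above 0.02 m or angle between any of standtube, spraycan, jar's own z axis and vertical above 0.3 rad).
It also fails if it takes over 72 s, if anything falls off the work surface, if the arm or the gripper's body presses on something with over 40 N, if the wrist force passes 120 N, or if a joint passes its speed limit or range.

## Working session

There is one attempt and no reset: what is moved stays moved. The work goes in short steps, Python scripts to look and compute and a tool call to move; the robot and the scene stay as the last step left them, time stands still between calls to the robot, and variables do not carry over. Pictures are saved under pics/ and viewed, at most 14 in all, crops included, and the job is handed in when it is done.

Besides the shell and the picture viewer there is one more tool, called after "Emit:" as name(argument=value, ...), one argument or row to a line, values as JSON. jog_arm: Moves the arm, as the interface text tells. Its arguments: {"type":"object","properties":{"plan":{"type":"array"},"squeeze":{"type":"number"}},"required":["plan"]}

```bash
mkdir -p pics; ls; python3 - <<'E'
from bench import status,camera
import cv2,numpy as np,pickle
s=status.read_state();print(s)
for n in("top","side"):
    c=camera(n);cv2.imwrite(f"pics/{n}0.png",c["image"][:,:,::-1]);pickle.dump(c,open(n+"0.pkl","wb"))
    print({k:v for k,v in c.items() if k not in("image","z_map")})
E
```

```text
pics
{'time': 0.0, 'joint_positions': array([ 1.17943086,  0.33290384, -0.06470818,  1.46090007,  0.0215887 ,
        1.34991144, -0.08851531]), 'joint_vel': array([-0.00138751, -0.00147898, -0.00062356, -0.00022932, -0.00054074,
       -0.00214057,  0.00129586]), 'joint_torque': array([ 1.05590480e-03, -6.23248959e+01,  2.54133926e-02, -3.89897346e+01,
       -6.12934283e-02,  3.97864287e-02,  1.22215311e-04]), 'ee_pos': array([ 0.22515812, -0.58263192,  0.22175369]), 'eef_rot': array([ 9.83048435e-01,  1.83344663e-01, -1.55830497e-04, -6.96624558e-04]), 'ft_force': array([-0.16714101, -0.05135527,  0.58242976]), 'torque': array([ 0.06920608, -0.02689387,  0.00163106]), 'grip_force': 0.0, 'width': 0.08694037224499658}
{'fx': 467.25997868895223, 'fy': 467.25997868895223, 'cx': 317.4653187807967, 'cy': 245.9354617721713, 'k1': -0.08485249268092293, 'world_from_camera': array([[-1.87823836e-03, -9.92585117e-01,  1.21537064e-01,
         4.45540575e-01],
       [-9.99998205e-01,  1.83411747e-03, -4.74894490e-04,
        -7.42689579e-02],
       [ 2.48459951e-04, -1.21537737e-01, -9.92586780e-01,
         9.65202239e-01],
       [ 0.00000000e+00,  0.00000000e+00,  0.00000000e+00,
         1.00000000e+00]])}
{'fx': 541.8800985277682, 'fy': 541.8800985277682, 'cx': 313.1079828051152, 'cy': 230.39961826861153, 'k1': -0.07070834293005121, 'world_from_camera': array([[-0.98808234, -0.08992659,  0.12492595,  0.40147902],
       [-0.15353829,  0.51821616, -0.84135487,  0.96747516],
       [ 0.01092153, -0.8505088 , -0.52584741,  0.67856101],
       [ 0.        ,  0.        ,  0.        ,  1.        ]])}
```

View pics/top0.png

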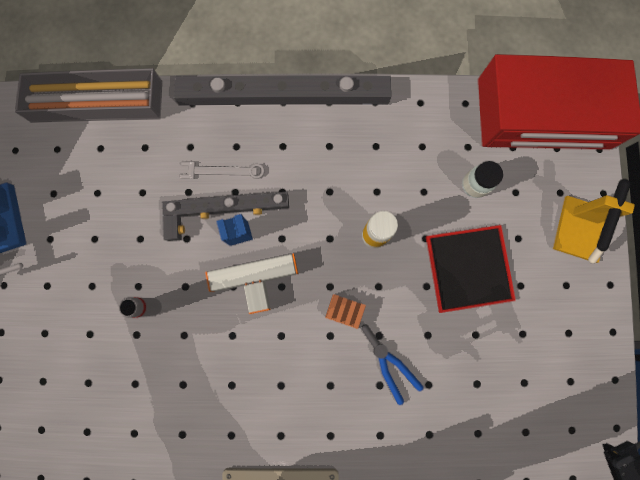

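View pics/side0.png

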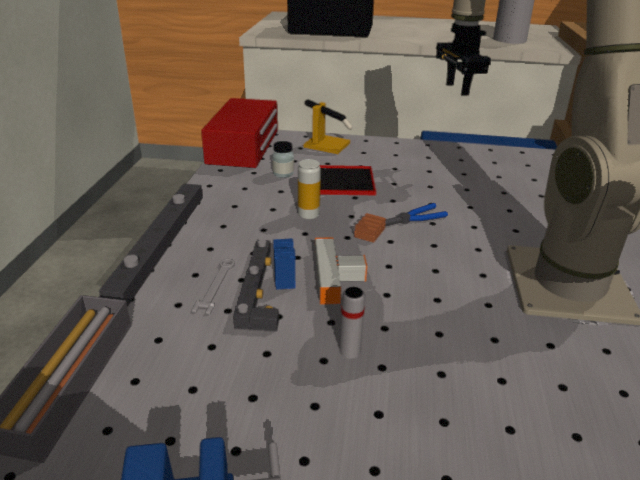

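Top: fence around (165–288, 195–238), V-block (234,230), T-joint (206–296, 255–312), tray (470,268), can (380,229), stand tube (133,307), chill block (346,311), jar (485,178). Enlarging, with point cloud help.

```bash
cat > h.py <<'E'
import numpy as np,cv2,pickle
def K(c): return np.array([[c["fx"],0,c["cx"]],[0,c["fy"],c["cy"]],[0,0,1.]])
def slopes(c,uv):
    return cv2.undistortPoints(np.float64(uv).reshape(-1,1,2),K(c),np.array([c["k1"],0,0,0,0.])).reshape(-1,2)
def atz(c,uv,z,T=None):
    "pixels -> world points at height z"
    T=c["world_from_camera"] if T is None else T
    s=slopes(c,uv);d=np.c_[s,np.ones(len(s))]@T[:3,:3].T
    return T[:3,3]+d*((z-T[2,3])/d[:,2])[:,None]
def cloud(c,T=None):
    T=c["world_from_camera"] if T is None else T
    v,u=np.mgrid[:480,:640];s=slopes(c,np.c_[u.ravel(),v.ravel()]);z=c["z_map"].ravel()[:,None].astype(float)
    return ((np.c_[s,np.ones(len(s))]*z)@T[:3,:3].T+T[:3,3]).reshape(480,640,3)
E
python3 - <<'E'
from h import *
c=pickle.load(open("top0.pkl","rb"));P=cloud(c);im=c["image"]
cv2.imwrite("pics/crop0.png",cv2.resize(im[180:325,110:310,::-1],None,fx=4,fy=4,interpolation=cv2.INTER_CUBIC))
def rect(n,box,lo,hi):
    u0,v0,u1,v1=box;Q=P[v0:v1,u0:u1].reshape(-1,3);Q=Q[(Q[:,2]>lo)&(Q[:,2]<hi)]
    r=cv2.minAreaRect(np.float32(Q[:,:2]*1000));print(n,len(Q),np.round(r[0],1),np.round(r[1],1),round(r[2],1),"z",np.round(np.percentile(Q[:,2],[5,50,95]),4))
print("table",np.nanmedian(P[340:400,150:300,2]))
rect("tee",(195,245,305,320),.034,.046)
rect("cross",(195,245,305,284),.034,.046)
rect("vb",(212,205,260,250),.084,.1)
rect("fence",(155,180,295,245),.024,.034)
rect("tray",(420,215,525,320),.008,.02)
rect("can",(350,200,410,255),.1,.16)
rect("tube",(110,290,150,325),.1,.15)
rect("chill",(315,285,372,335),.02,.045)
rect("jar",(455,150,510,205),.07,.11)
E
```

```text
table -0.0005292040997398328
tee 2421 [478.6  51. ] [100.5 179. ] 12.0 z [0.0367 0.0395 0.0423]
cross 1708 [504.5  56.5] [ 47.5 179. ] 11.9 z [0.0369 0.0396 0.0423]
vb 306 [590.1  90.4] [38.6 51.4] 16.2 z [0.0872 0.0896 0.0925]
fence 2087 [614.9 114.4] [ 97.8 262. ] 4.1 z [0.0262 0.0295 0.0322]
tray 1199 [ 516.4 -391.2] [163.1 162.1] 8.8 z [0.0081 0.0104 0.0139]
can 731 [ 584.9 -192.1] [52.7 49.4] 67.5 z [0.1139 0.1391 0.1418]
tube 423 [437.8 265.5] [37.5 36.3] 10.2 z [0.103  0.1289 0.1322]
chill 520 [ 429.8 -130.1] [67.6 50.3] 70.4 z [0.0217 0.0315 0.0342]
jar 599 [ 694.7 -410.3] [52.2 51. ] 87.0 z [0.0801 0.0892 0.0919]
```

View pics/crop0.png

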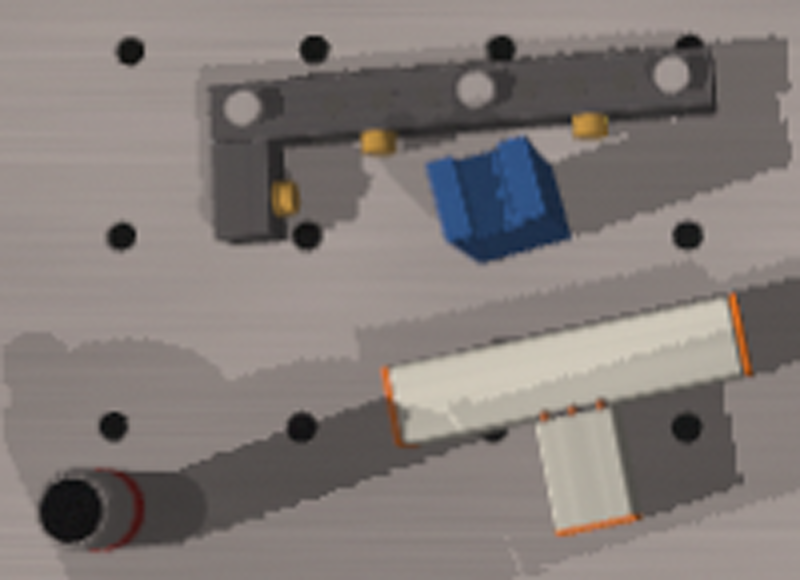

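Crop: fence buttons at about (377,142) and (590,126), leg button (285,198), T-joint crossbar from (385,370) to (748,372 low corner), stem end (556–635, 525). Fit the known outlines to the clouds.

```bash
cat >> h.py <<'E'
from scipy.optimize import minimize
from scipy.spatial.transform import Rotation as R
def fit(P,box,lo,rects,x0,hi=1):
    "misclassification fit of union of rects (mm) to points above lo; x0=[x,y mm,deg]"
    u0,v0,u1,v1=box;Q=P[v0:v1,u0:u1].reshape(-1,3);m=(Q[:,2]>lo)&(Q[:,2]<hi)
    def cost(p):
        a=np.deg2rad(p[2]);d=Q[:,:2]*1000-p[:2];x=d[:,0]*np.cos(a)+d[:,1]*np.sin(a);y=-d[:,0]*np.sin(a)+d[:,1]*np.cos(a)
        s=np.max([np.min([x-r[0],r[1]-x,y-r[2],r[3]-y],0) for r in rects],0)
        return np.mean((1/(1+np.exp(-np.clip(s,-40,40)/1.))-m)**2)
    best=min((minimize(cost,np.array(x0)+d,method="Nelder-Mead",options=dict(initial_simplex=np.array(x0)+d+np.array([[0,0,0],[8,0,0],[0,8,0],[0,0,4]]))) for d in([0,0,0],[3,-3,2],[-3,3,-2])),key=lambda r:r.fun)
    return best.x,best.fun
FIX=[(10,40,-120,140),(-40,10,110,140),(0,10,-60,-50),(0,10,50,60)]
TEE=[(-20,20,-90,90),(-80,-20,-20,20)]
VB=[(-20,20,-25,25)]
TRAY=[(-80,80,-80,-75),(-80,80,75,80),(-80,-75,-80,80),(75,80,-80,80)]
def row(st,pos,yaw):
    "shift mm & turn in tool axes from state pose to world pos(m), tool x at yaw deg, tool down"
    r0=R.from_quat(st["eef_rot"]);a=np.deg2rad(yaw)
    r1=R.from_matrix(np.array([[np.cos(a),np.sin(a),0],[np.sin(a),-np.cos(a),0],[0,0,-1]]))
    return np.round(np.r_[(r0.inv()*r1).as_rotvec(),r0.inv().apply(np.array(pos)-st["ee_pos"])*1000],3)
E
python3 - <<'E'
from h import *
from bench import status
c=pickle.load(open("top0.pkl","rb"));P=cloud(c)
print("fix",*fit(P,(150,180,300,250),.024,FIX,[600,100,4.]))
print("tee",*fit(P,(195,245,305,320),.03,TEE,[508,57,12.]))
print("vb",*fit(P,(205,200,265,255),.08,VB,[590,90,16.]))
print("tray",*fit(P,(420,215,525,320),.0085,TRAY,[516,-391,8.]))
s=status.read_state()
print(row(s,[.590,.090,.223],16.2),row(s,[.590,.090,.05],16.2))
E
```

```text
fix [625.57261874 104.87007563   4.43557381] 0.09012760890464346
tee [507.99369175  58.59663898  11.90712033] 0.014758873758802773
vb [592.99585123  92.15879287  16.08513568] 0.07337661251796615
tray [ 515.59722809 -391.68421211    8.29791389] 0.041928034312880696
[-1.00000e-03  0.00000e+00  8.60000e-02  5.82771e+02 -4.95942e+02
 -5.81000e-01] [-1.00000e-03  0.00000e+00  8.60000e-02  5.82781e+02 -4.95735e+02
  1.72419e+02]
```

Emit:
jog_arm(
  plan=[
    [0,0,0.086,583,-496,0,1],
    [0,0,0.086,583,-496,0,1],
    [0,0,0.086,583,-496,0,1],
    [0,0,0.086,583,-496,0,1],
    [0,0,0.086,583,-496,0,1],
    [0,0,0.086,583,-496,0,1],
    [0,0,0.086,583,-496,0,1],
    [0,0,0.086,583,-496,0,1],
    [0,0,0.086,583,-496,0,1],
    [0,0,0.086,583,-496,0,1],
    [0,0,0.086,583,-496,0,1],
    [0,0,0.086,583,-496,0,1],
  ],
  squeeze=20,
)

```text
time: 1.3
ee_pos: [0.5119, -0.0538, 0.2225]
eef_rot: [0.99, 0.141, 0.0, 0.0]
ft_force: [-0.3, -0.4, -0.1]
width: 0.0871
grip_force: 0.0
```

```bash
python3 - <<'E'
from h import *
from bench import status
c=pickle.load(open("top0.pkl","rb"));P=cloud(c)
print("fix",*fit(P,(150,180,300,250),.024,FIX,[600,100,4.],.045))
# pixel check: fence top back corners, leg front-left corner (z=.03); button tops
q=np.array([(210,87),(712,50),(217,239),(377,130),(590,114)])/4+[110,180]-.375
print(np.round(atz(c,q,.03)*1000,1))
s=status.read_state();print(s["time"],s["ee_pos"],row(s,[.591,.091,.223],16.1))
E
```

```text
fix [625.57261874 104.87007563   4.43557381] 0.02403237085463357
[[653.2 245.4  30. ]
 [671.2 -13.8  30. ]
 [574.1 238.4  30. ]
 [630.2 157.5  30. ]
 [638.   48.3  30. ]]
1.3 [ 0.51186609 -0.05377115  0.22250528] [ 0.00000e+00  0.00000e+00  1.00000e-03  1.16349e+02 -1.16978e+02
 -5.33000e-01]
```

Emit:
jog_arm(
  plan=[
    [0,0,0.001,116.5,-117,0,1],
    [0,0,0.001,116.5,-117,0,1],
    [0,0,0.001,116.5,-117,0,1],
    [0,0,0.001,116.5,-117,0,1],
    [0,0,0.001,116.5,-117,0,1],
    [0,0,0.001,116.5,-117,0,1],
    [0,0,0.001,116.5,-117,50,1],
    [0,0,0.001,116.5,-117,100,1],
    [0,0,0.001,116.5,-117,100,1],
  ],
)

```text
time: 2.2
ee_pos: [0.5865, 0.0856, 0.1166]
eef_rot: [0.99, 0.139, -0.005, 0.001]
ft_force: [-0.9, -0.5, -1.0]
width: 0.0872
grip_force: 0.0
```

```bash
python3 - <<'E'
from h import *
from bench import status,camera
s=status.read_state();c=camera("wrist");cv2.imwrite("pics/w1.png",c["image"][:,:,::-1])
T=np.eye(4);T[:3,:3]=R.from_quat(s["eef_rot"]).as_matrix();T[:3,3]=s["ee_pos"];T=T@c["mount"];P=cloud(c,T)
pickle.dump((c,T),open("w1.pkl","wb"))
v,u=np.where((P[...,2]>.08)&(P[...,2]<.1)&(c["image"][...,2]>c["image"][...,0]*1.5));print(len(u),u.min(),u.max(),v.min(),v.max())
Q=P[v,u];r=cv2.minAreaRect(np.float32(Q[:,:2]*1000));print(r,np.percentile(Q[:,2],[5,50,95]))
print(s["ee_pos"],row(s,[.591,.091,.045],16.1))
E
```

```text
4412 260 361 229 307
((590.8231811523438, 91.54764556884766), (40.39331817626953, 49.64070129394531), 15.644798278808594) [0.0850818  0.08974383 0.09081259]
[0.58650568 0.0856332  0.11657887] [-0.0000e+00  1.1000e-02 -2.0000e-03  6.5630e+00 -3.9100e+00  7.1513e+01]
```

View pics/w1.png

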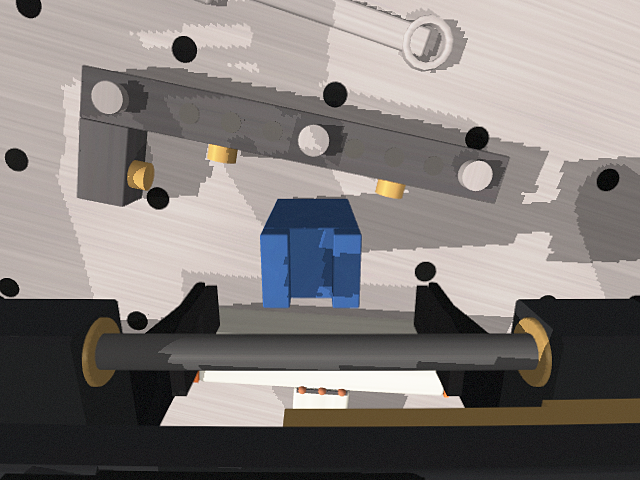

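Wrist view: V-block top at (260–361, 229–307) between the fingers; fence buttons (222,153) and (390,188), leg button (145,175). The V-block measures (590.8, 91.5) mm, 15.6°, as expected. Descend and grip.

Emit:
jog_arm(
  plan=[
    [0,0,0,0,0,0,1],
    [0,0,0,0,0,30,1],
    [0,0,0,0,0,60,1],
    [0,0,0,0,0,76,1],
    [0,0,0,0,0,76,1],
    [0,0,0,0,0,76,1],
    [0,0,0,0,0,76,-1],
    [0,0,0,0,0,76,-1],
    [0,0,0,0,0,76,-1],
    [0,0,0,0,0,76,-1],
    [0,0,0,0,0,76,-1],
    [0,0,0,0,0,76,-1],
  ],
  squeeze=25,
)

```text
time: 3.45
ee_pos: [0.5907, 0.0894, 0.0466]
eef_rot: [0.99, 0.14, 0.0, -0.0]
ft_force: [-0.4, 0.3, -0.4]
width: 0.05
grip_force: 25.0
```

```bash
python3 - <<'E'
from h import *
from bench import status
c,T=pickle.load(open("w1.pkl","rb"));P=cloud(c,T)
print("fix",*fit(P,(60,50,520,215),.024,FIX,[624,103,4.3],.045))
q=[(214,163),(232,163),(381,198),(400,199),(153,163),(150,189)]
print(np.round(atz(c,q,.018,T)*1000,1))
s=status.read_state();print(s["ee_pos"],s["width"],s["grip_force"],s["ft_force"])
print(row(s,[.516,-.391,.2],8.3))
E
```

```text
fix [624.85086987 105.88619454   4.13267473] 0.0252700718795789
[[618.2 164.3  18. ]
 [621.3 153.2  18. ]
 [625.8  54.3  18. ]
 [628.6  42.1  18. ]
 [607.5 202.2  18. ]
 [590.3 201.4  18. ]]
[0.59065521 0.08935065 0.04659364] 0.05001888151684695 24.991865238407627 [-0.43736065  0.30202216 -0.36059026]
[-0.00000e+00 -0.00000e+00  1.37000e-01 -2.05317e+02  4.40626e+02
 -1.53418e+02]
```

Emit:
jog_arm(
  plan=[
    [0,0,0,0,0,-20,-1],
    [0,0,0,0,0,-70,-1],
    [0,0,0,0,0,-120,-1],
    [0,0,0,0,0,-170,-1],
    [0,0,0,0,0,-175,-1],
    [0,0,0.03,-30,30,-175,-1],
    [0,0,0.05,-60,70,-175,-1],
    [0,0,0.07,-90,110,-175,-1],
    [0,0,0.09,-120,150,-175,-1],
    [0,0,0.11,-145,190,-175,-1],
    [0,0,0.13,-165,235,-175,-1],
    [0,0,0.137,-180,280,-175,-1],
  ],
)

```text
time: 4.65
ee_pos: [0.494, -0.2318, 0.2208]
eef_rot: [0.997, 0.072, -0.001, 0.0]
ft_force: [1.7, 1.1, -2.9]
width: 0.05
grip_force: 25.0
```

```bash
python3 - <<'E'
from h import *
from bench import status
s=status.read_state();print(s["time"],s["ee_pos"],s["width"],s["ft_force"])
print(row(s,[.516,-.391,.2],8.3))
E
```

```text
4.65 [ 0.49401644 -0.23180422  0.22083643] 0.050024810686132244 [ 1.72077736  1.09266031 -2.87017323]
[ 0.00000e+00  1.00000e-03 -1.00000e-03 -9.76000e-01  1.60699e+02
  2.08680e+01]
```

Emit:
jog_arm(
  plan=[
    [0,0,0,0,40,0,-1],
    [0,0,0,0,80,0,-1],
    [0,0,0,0,120,0,-1],
    [0,0,0,0,160,0,-1],
    [0,0,0,0,161,20,-1],
    [0,0,0,0,161,60,-1],
    [0,0,0,0,161,100,-1],
    [0,0,0,0,161,130,-1],
    [0,0,0,0,161,150,-1],
    [0,0,0,0,161,155,-1],
    [0,0,0,0,161,155,-1],
    [0,0,0,0,161,155,-1],
  ],
)

```text
time: 5.85
ee_pos: [0.5195, -0.3894, 0.0677]
eef_rot: [0.997, 0.072, 0.001, 0.0]
ft_force: [0.5, 0.1, -2.8]
width: 0.0499
grip_force: 25.0
```

```bash
python3 - <<'E'
from h import *
from bench import status,camera
s=status.read_state();print(s["time"],s["ee_pos"],s["width"],s["ft_force"],row(s,[.516,-.391,.054],8.3))
c=camera("side");P=cloud(c);b=c["image"].astype(int);m=(b[...,2]>b[...,0]*1.6)&(P[...,0]>.45)&(P[...,0]<.6)&(abs(P[...,1]+.39)<.08)
print(m.sum(),np.percentile(P[m],[1,99],axis=0))
E
```

```text
5.85 [ 0.51945455 -0.38936113  0.06766115] 0.04994274652906461 [ 0.49240077  0.10526861 -2.83531848] [ 1.0000e-03 -1.0000e-03 -0.0000e+00 -3.6700e+00  1.1090e+00  1.3658e+01]
502 [[ 0.49159698 -0.45522291  0.00406283]
 [ 0.56229221 -0.33587054  0.24489378]]
```

Emit:
jog_arm(
  plan=[
    [0,0,0,0,0,4,-1],
    [0,0,0,0,0,8,-1],
    [0,0,0,0,0,11,-1],
    [0,0,0,0,0,12,-1],
    [0,0,0,0,0,12.5,-1],
    [0,0,0,0,0,13,-1],
    [0,0,0,0,0,13.4,-1],
    [0,0,0,0,0,13.8,-1],
    [0,0,0,0,0,14.2,-1],
    [0,0,0,0,0,14.6,-1],
  ],
)

```text
time: 6.9
ee_pos: [0.519, -0.3891, 0.0526]
eef_rot: [0.997, 0.072, 0.0, 0.0]
ft_force: [-2.6, 2.2, 5.7]
width: 0.0496
grip_force: 25.0
```

Emit:
jog_arm(
  plan=[
    [0,0,0,0,0,0,0.3],
    [0,0,0,0,0,0,0.6],
    [0,0,0,0,0,0,1],
    [0,0,0,0,0,0,1],
    [0,0,0,0,0,-10,1],
    [0,0,0,0,0,-40,1],
    [0,0,0,0,0,-80,1],
    [0,0,0,0,0,-130,1],
    [0,0,0,0,0,-160,1],
    [0,0,0,0,0,-160,1],
  ],
)

```text
time: 7.9
ee_pos: [0.521, -0.3902, 0.2186]
eef_rot: [0.997, 0.072, 0.004, 0.003]
ft_force: [0.5, -1.0, 0.4]
width: 0.0867
grip_force: 0.0
```

```bash
python3 - <<'E'
from h import *
from bench import status,camera
s=status.read_state();print(s["time"],s["ee_pos"],s["width"],s["ft_force"])
c=camera("side");cv2.imwrite("pics/s2.png",cv2.resize(c["image"][90:290,210:470,::-1],None,fx=3,fy=3))
c=camera("wrist");T=np.eye(4);T[:3,:3]=R.from_quat(s["eef_rot"]).as_matrix();T[:3,3]=s["ee_pos"];P=cloud(c,T@c["mount"])
m=(P[...,2]>.09)&(P[...,2]<.1)&(c["image"][...,2]>c["image"][...,0]*1.5);print(m.sum(),cv2.minAreaRect(np.float32(P[m][:,:2]*1000)) if m.any() else 0)
f=(105.+0);a=np.deg2rad(11.9)
Tw=lambda x,y:(.508+x*np.cos(a)-y*np.sin(a),.0586+x*np.sin(a)+y*np.cos(a))
print(Tw(-48,0),row(s,[*Tw(-48,0),.21],11.9))
E
```

```text
7.9 [ 0.52100436 -0.39016114  0.21859446] 0.08667085811649124 [ 0.53556738 -0.965138    0.42665403]
1966 ((535.0953979492188, -489.2811279296875), (40.181671142578125, 254.24537658691406), 8.059106826782227)
(np.float64(-46.46043128488536), np.float64(-9.839200899038223)) [ 7.0000000e-03 -7.0000000e-03 -6.3000000e-02 -4.7852108e+04
  2.5739400e+03 -3.0045600e+02]
```

View pics/s2.png

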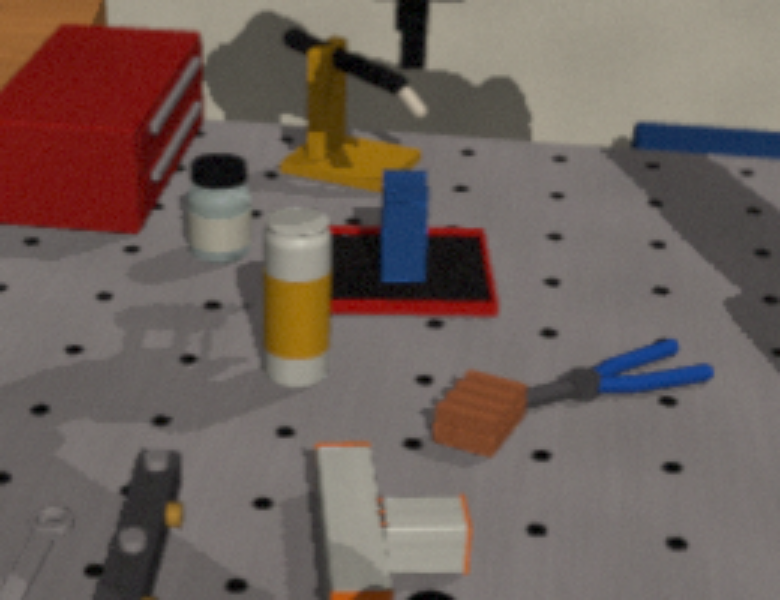

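V-block stands upright in the tray (crop 405,225); bystanders in place. Now to the T-joint.

```bash
python3 - <<'E'
from h import *
from bench import status
s=status.read_state();print(row(s,[.461,.0487,.2126],11.9))
E
```

```text
[ 1.00000e-03 -1.00000e-03 -6.30000e-02  5.69100e+00 -4.41679e+02
 -1.68000e-01]
```

Emit:
jog_arm(
  plan=[
    [0,0,-0.01,0,-40,0,1],
    [0,0,-0.02,1,-80,0,1],
    [0,0,-0.03,2,-120,0,1],
    [0,0,-0.04,3,-160,0,1],
    [0,0,-0.05,4,-205,0,1],
    [0,0,-0.06,5,-250,0,1],
    [0,0,-0.063,6,-295,0,1],
    [0,0,-0.063,7,-340,0,1],
    [0,0,-0.063,8,-385,0,1],
    [0,0,-0.063,8,-425,0,1],
    [0,0,-0.063,8,-440,0,1],
    [0,0,-0.063,8,-440,0,1],
  ],
)

```text
time: 9.2
ee_pos: [0.4621, 0.0499, 0.211]
eef_rot: [0.994, 0.106, -0.001, -0.0]
ft_force: [0.2, -1.2, -0.7]
width: 0.0875
grip_force: 0.0
```

```bash
cat >> h.py <<'E'
def wrist(name=None):
    from bench import status,camera
    s=status.read_state();c=camera("wrist")
    T=np.eye(4);T[:3,:3]=R.from_quat(s["eef_rot"]).as_matrix();T[:3,3]=s["ee_pos"];T=T@c["mount"]
    if name: cv2.imwrite(f"pics/{name}.png",c["image"][:,:,::-1])
    return s,c,T
E
python3 - <<'E'
from h import *
from bench import camera
s,c,T=wrist("w3");print(s["ee_pos"],s["eef_rot"],row(s,[.461,.0487,.012],11.9))
P=cloud(c,T);pickle.dump((c,T),open("w3.pkl","wb"))
try: print("tee w",*fit(P,(0,0,640,480),.03,TEE,[508,58.6,11.9],.05))
except Exception as e: print(e)
print("fix w",*fit(P,(0,0,640,480),.024,FIX,[624.5,105,4.3],.038))
E
```

```text
[0.46212067 0.04992729 0.21102318] [ 9.94374675e-01  1.05916483e-01 -8.24097095e-04 -1.57557451e-04] [-0.00000e+00  2.00000e-03  5.00000e-03 -1.03400e+00  1.06100e+00
  1.99025e+02]
tee w [519.72910393  64.05200062  12.09727038] 0.10610744322984869
fix w [626.37582657 105.81496509   4.36906776] 0.016111012035749866
```

View pics/w3.png

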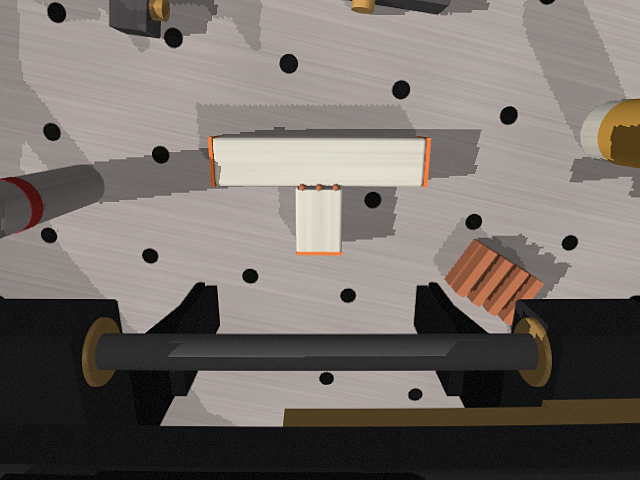

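Wrist view: crossbar (209–430, 137–187), stem end (297–341, 253), stem centred between the fingers. Check, then descend.

```bash
python3 - <<'E'
from h import *
c,T=pickle.load(open("w3.pkl","rb"));P=cloud(c,T)
print("tee w",*fit(P,(190,110,450,275),.03,TEE,[508,58.6,11.9],.05))
print(np.round(atz(c,[(209,139),(431,138),(428,187),(214,187),(297,254),(341,254)],.04,T)*1000,1))
E
```

```text
tee w [506.87767261  59.03482857  11.94495987] 0.00685834421668573
[[506.9 149.7  40. ]
 [545.1 -25.2  40. ]
 [506.4 -34.1  40. ]
 [469.1 140.3  40. ]
 [425.9  61.1  40. ]
 [433.9  23.5  40. ]]
```

Emit:
jog_arm(
  plan=[
    [0,0,0,0,0,40,1],
    [0,0,0,0,0,80,1],
    [0,0,0,0,0,110,1],
    [0,0,0,0,0,130,1],
    [0,0,0,0,0,140,1],
    [0,0,0,0,0,140,1],
  ],
)

```text
time: 9.85
ee_pos: [0.4624, 0.0464, 0.0706]
eef_rot: [0.995, 0.103, -0.001, -0.0]
ft_force: [-0.1, 0.4, 0.7]
width: 0.0869
grip_force: 0.0
```

Emit:
jog_arm(
  plan=[
    [0,0,0,0,3,25,1],
    [0,0,0,0,3,45,1],
    [0,0,0,0,3,55,1],
    [0,0,0,0,3,57,1],
    [0,0,0,0,3,57,1],
  ],
)

```text
time: 10.35
ee_pos: [0.4645, 0.0445, 0.0157]
eef_rot: [0.995, 0.104, 0.0, 0.0]
ft_force: [0.3, 0.0, -0.0]
width: 0.0872
grip_force: 0.0
```

```bash
python3 - <<'E'
from h import *
from bench import status
s=status.read_state();print(s["ee_pos"],s["ft_force"],R.from_quat(s["eef_rot"]).as_matrix().round(3))
# tool at tee x=-30 at start pose, and at home
def tw(o,a,x,y): a=np.deg2rad(a);return np.array([o[0]+x*np.cos(a)-y*np.sin(a),o[1]+x*np.sin(a)+y*np.cos(a)])/1000
a=4.35;h=tw([625.5,105.5],a,-20,10)*1000;print("home",h)
print(row(s,[*tw([507,59],11.9,-30,0),.013],11.9))
# via: rotate about, pushing straight along fixture x keeping y
for x in(-40,-28,-20):
  for y in(-35,):
    o=tw([625.5,105.5],a,x,y)*1000;print(x,y,o,row(s,[*tw(o,a,-30,0),.013],a))
f=np.array([507,59])-[625.5,105.5];print("tee in fix",R.from_euler('z',-a,degrees=True).apply([*f,0]))
E
```

```text
[0.46445072 0.04450946 0.01566224] [ 0.32772734  0.04228182 -0.01862081] [[ 0.979  0.206  0.001]
 [ 0.206 -0.979 -0.   ]
 [ 0.001  0.    -1.   ]]
home [604.79912449 113.9542151 ]
[ 0.0000e+00 -1.0000e-03 -0.0000e+00  1.4621e+01 -5.4070e+00  2.6720e+00]
-40 -35 [588.26993882  67.56686746] [ 0.0000e+00 -1.0000e-03  1.3200e-01  9.6171e+01 -9.7700e-01  2.7320e+00]
-28 -35 [600.23537069  68.47705433] [ 0.00000e+00 -1.00000e-03  1.32000e-01  1.08067e+02  5.99000e-01
  2.74100e+00]
-20 -35 [608.21232527  69.08384558] [ 0.00000e+00 -1.00000e-03  1.32000e-01  1.15998e+02  1.64900e+00
  2.74700e+00]
tee in fix [-121.68561387  -37.3779531     0.        ]
```

Emit:
jog_arm(
  plan=[
    [0,0,0,0,-12,2,1],
    [0,0,0,0,-22,2,1],
    [0,0,0,0,-26,2,1],
    [0,0,0,5,-26,2,1],
    [0,0,0,9,-26,2,1],
    [0,0,0,11,-26,2,1],
    [0,0,0,12,-26,2,1],
    [0,0,0,13,-26,2,1],
    [0,0,0,14,-26,2,1],
    [0,0,0,15,-26,2,1],
    [0,0,0,16,-26,2,1],
    [0,0,0,17,-26,2,1],
  ],
)

```text
time: 11.55
ee_pos: [0.4748, 0.0733, 0.0128]
eef_rot: [0.995, 0.104, -0.0, 0.0]
ft_force: [-2.3, -0.6, 0.2]
width: 0.087
grip_force: 1.1
```

```bash
python3 - <<'E'
from h import *
from bench import camera
s,c,T=wrist();P=cloud(c,T);print(s["ee_pos"],s["ft_force"])
pickle.dump((c,T),open("w4.pkl","wb"))
t=camera("top");Pt=cloud(t);print("top",*fit(Pt,(195,235,305,320),.03,TEE,[508,58.6,11.9],.045))
cv2.imwrite("pics/w4.png",c["image"][:,:,::-1])
E
```

```text
[0.47483076 0.07332024 0.01276227] [-2.25392558 -0.62997488  0.21616543]
top [457.19882642 140.35275621  59.3965162 ] 0.07333553780308684
```

View pics/w4.png

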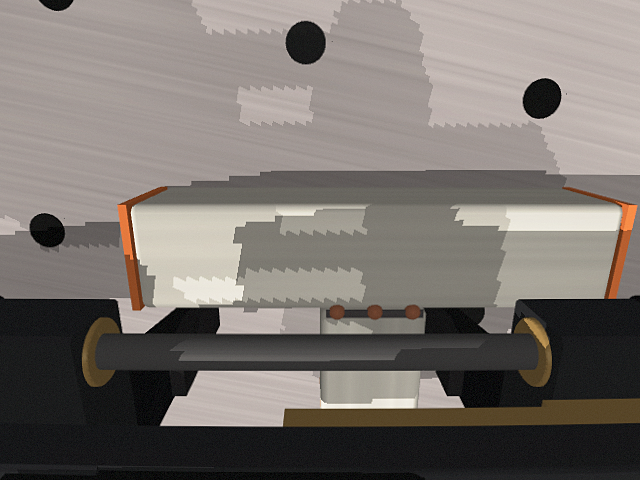

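Crossbar (120–636, 187–308) is against the fingers, stem (320–420) near the right finger; contact is about 2.3 N. Push diagonally with the fingers straddling the stem.

```bash
cat >> h.py <<'E'
FX=np.array([625.5,105.5,4.35])
def comp(p,q):
    a=np.deg2rad(p[2]);return np.array([p[0]+q[0]*np.cos(a)-q[1]*np.sin(a),p[1]+q[0]*np.sin(a)+q[1]*np.cos(a),p[2]+q[2]])
def inv(p):
    a=np.deg2rad(p[2]);return np.array([-p[0]*np.cos(a)-p[1]*np.sin(a),p[0]*np.sin(a)-p[1]*np.cos(a),-p[2]])
def teerow(s,tf,off=(-29,23.5),z=.0128):
    w=comp(comp(FX,tf),[*off,0]);return row(s,[w[0]/1e3,w[1]/1e3,z],w[2])
E
python3 - <<'E'
from h import *
from bench import status
s=status.read_state()
for f in np.r_[.1:1.01:.1]:
    print(teerow(s,[-121.2+f*95,-37.4+f*41,7.55*(1-f)])[[2,3,4,5]])
E
```

```text
[ 1.300e-02  9.941e+00 -5.908e+00 -6.000e-03]
[ 2.6000e-02  2.0215e+01 -9.0980e+00 -8.0000e-03]
[ 4.0000e-02  3.0494e+01 -1.2285e+01 -9.0000e-03]
[ 5.3000e-02  4.0778e+01 -1.5467e+01 -1.1000e-02]
[ 6.6000e-02  5.1066e+01 -1.8645e+01 -1.3000e-02]
[ 7.9000e-02  6.1359e+01 -2.1819e+01 -1.4000e-02]
[ 9.2000e-02  7.1657e+01 -2.4988e+01 -1.6000e-02]
[ 1.0600e-01  8.1960e+01 -2.8153e+01 -1.8000e-02]
[ 1.1900e-01  9.2267e+01 -3.1313e+01 -1.9000e-02]
[ 1.32000e-01  1.02579e+02 -3.44680e+01 -2.10000e-02]
```

Emit:
jog_arm(
  plan=[
    [0,0,0.002,1.5,-1,0,1],
    [0,0,0.004,3,-2,0,1],
    [0,0,0.007,5.5,-3.3,0,1],
    [0,0,0.011,8.5,-5,0,1],
    [0,0,0.016,12,-6.5,0,1],
    [0,0,0.021,16,-7.8,0,1],
    [0,0,0.026,20,-9,0,1],
    [0,0,0.031,24,-10.2,0,1],
    [0,0,0.037,28,-11.5,0,1],
    [0,0,0.042,32,-12.8,0,1],
    [0,0,0.047,36,-14,0,1],
    [0,0,0.052,40,-15.2,0,1],
  ],
)

```text
time: 12.85
ee_pos: [0.5115, 0.0968, 0.0129]
eef_rot: [0.997, 0.078, -0.0, 0.0]
ft_force: [-3.0, -1.8, 1.6]
width: 0.0866
grip_force: 1.4
```

```bash
python3 - <<'E'
from h import *
from bench import status
s=status.read_state()
for f in (.4,.6,.8,.9,1): print(teerow(s,[-121.2+f*95,-37.4+f*41,7.55*(1-f)])[[2,3,4,5]])
E
```

```text
[ 0.     0.405 -0.153  0.141]
[ 0.027 20.625 -7.576  0.14 ]
[  0.053  40.865 -14.981   0.139]
[  0.066  50.993 -18.677   0.139]
[  0.079  61.125 -22.369   0.138]
```

Emit:
jog_arm(
  plan=[
    [0,0,0.003,2,-1,0,1],
    [0,0,0.007,5,-2,0,1],
    [0,0,0.012,9,-3.3,0,1],
    [0,0,0.017,13,-4.8,0,1],
    [0,0,0.022,17,-6.2,0,1],
    [0,0,0.027,21,-7.7,0,1],
    [0,0,0.033,25,-9.2,0,1],
    [0,0,0.038,29,-10.6,0,1],
    [0,0,0.043,33,-12.1,0,1],
    [0,0,0.048,37,-13.6,0,1],
    [0,0,0.052,40,-14.7,0,1],
    [0,0,0.054,42,-15.4,0,1],
  ],
)

```text
time: 14.05
ee_pos: [0.5505, 0.1185, 0.0129]
eef_rot: [0.999, 0.051, -0.0, -0.0]
ft_force: [-2.0, -1.8, 0.9]
width: 0.087
grip_force: 1.3
```

```bash
python3 - <<'E'
from h import *
s,c,T=wrist("w5");P=cloud(c,T);pickle.dump((c,T),open("w5.pkl","wb"))
w=np.r_[s["ee_pos"][:2]*1000,np.rad2deg(2*np.arctan2(s["eef_rot"][1],s["eef_rot"][0]))]
print(w,s["ft_force"],"tee in fix by tool",comp(inv(FX),comp(w,inv(np.array([-29,23.5,0])))))
E
```

```text
[550.51553544 118.54566892   5.82152844] [-2.03567181 -1.79842751  0.93225659] tee in fix by tool [-44.18503818  -4.05194614   1.47152844]
```

View pics/w5.png

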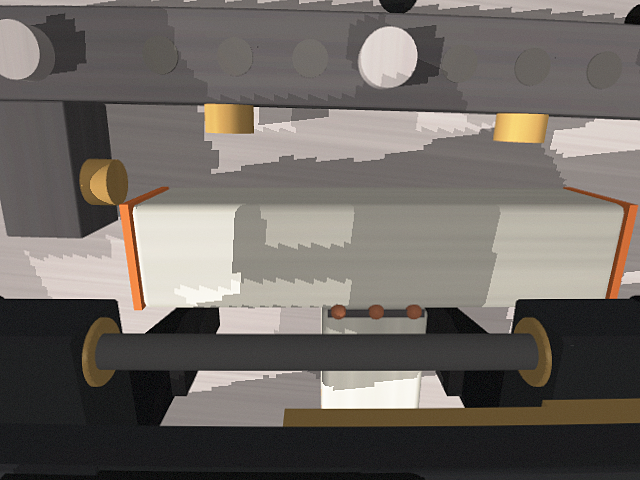

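```bash
python3 - <<'E'
from h import *
c,T=pickle.load(open("w5.pkl","rb"))
P=cloud(c,T)
# fence button lower-front face edges ~ z .018 ; leg button face centre
inF=lambda Q:np.array([comp(inv(FX),[*q[:2]*1000,0])[:2] for q in Q]).round(1)
print("buttons",inF(atz(c,[(229,133),(521,142)],.018,T)),"leg",inF(atz(c,[(117,182)],.018,T)))
print("tee far top corners",inF(atz(c,[(133,205),(622,205)],.0395,T)),"end cap",inF(atz(c,[(121,205),(134,309)],.04,T)))
m=lambda u0,v0,u1,v1:np.median(P[v0:v1,u0:u1].reshape(-1,3),0)
print("cloud leg face",inF([m(108,172,122,192)]),"z",m(108,172,122,192)[2])
E
```

```text
buttons [[ -0.5  55.1]
 [ -0.9 -56.4]] leg [[-20. 100.]]
tee far top corners [[-24.5  84.6]
 [-20.3 -85. ]] end cap [[-24.5  88.5]
 [-63.7  88.2]]
cloud leg face [[-19.5 100. ]] z 0.019873682964304973
```

```bash
python3 - <<'E'
from h import *
from bench import status
s=status.read_state()
for t in ([-42.3,-1.6,1.47],[-34,2,.7],[-25,6,0],[-21,6,0],[-18,6,0],[-20,10,0]): print(t,teerow(s,t,(-30.8,21.1))[[2,3,4,5]])
E
```

```text
[-42.3, -1.6, 1.47] [ 0.    -0.076  0.135  0.175]
[-34, 2, 0.7] [ 0.014  8.6   -3.662  0.178]
[-25, 6, 0] [ 0.026 17.966 -7.8    0.182]
[-21, 6, 0] [ 0.026 21.964 -7.697  0.184]
[-18, 6, 0] [ 0.026 24.963 -7.62   0.185]
[-20, 10, 0] [  0.026  23.067 -11.67    0.185]
```

Emit:
jog_arm(
  plan=[
    [0,0,0.002,1,-0.5,0,1],
    [0,0,0.005,3,-1.3,0,1],
    [0,0,0.008,5,-2.1,0,1],
    [0,0,0.011,7,-3,0,1],
    [0,0,0.014,9,-3.9,0,1],
    [0,0,0.017,11,-4.8,0,1],
    [0,0,0.02,13,-5.7,0,1],
    [0,0,0.022,14.5,-6.3,0,1],
    [0,0,0.024,16,-7,0,1],
    [0,0,0.026,17.5,-7.6,0,1],
    [0,0,0.026,18.5,-7.8,0,1],
    [0,0,0.026,19,-7.8,0,1],
  ],
)

```text
time: 15.3
ee_pos: [0.5684, 0.1283, 0.013]
eef_rot: [0.999, 0.038, 0.0, -0.0]
ft_force: [-3.1, -0.5, 1.3]
width: 0.0871
grip_force: 1.5
```

Emit:
jog_arm(
  plan=[
    [0,0,0,0.5,0,0,1],
    [0,0,0,1,0,0,1],
    [0,0,0,1.5,0,0,1],
    [0,0,0,2,0,0,1],
    [0,0,0,2.4,0,0,1],
    [0,0,0,2.8,0,0,1],
    [0,0,0,3.1,0,0,1],
    [0,0,0,3.4,0,0,1],
  ],
)

```text
time: 16.1
ee_pos: [0.5718, 0.1283, 0.013]
eef_rot: [0.999, 0.038, 0.0, 0.0]
ft_force: [-2.8, -0.3, 2.1]
width: 0.0871
grip_force: 1.4
```

Emit:
jog_arm(
  plan=[
    [0,0,0,0.3,0,0,1],
    [0,0,0,0.6,0,0,1],
    [0,0,0,0.9,0,0,1],
    [0,0,0,1.1,0,0,1],
    [0,0,0,1.3,0,0,1],
    [0,0,0,1.5,0,0,1],
  ],
)

```text
time: 16.7
ee_pos: [0.5722, 0.1284, 0.0129]
eef_rot: [0.999, 0.038, -0.001, 0.0]
ft_force: [-9.9, -0.9, 6.5]
width: 0.0872
grip_force: 5.0
```

```bash
python3 - <<'E'
from h import *
s,c,T=wrist("w6");pickle.dump((c,T),open("w6.pkl","wb"));print(s["ft_force"],s["ee_pos"])
w=np.r_[s["ee_pos"][:2]*1000,np.rad2deg(2*np.arctan2(s["eef_rot"][1],s["eef_rot"][0]))]
print("tee in fix by tool",comp(inv(FX),comp(w,inv(np.array([-30.8,21.1,0])))))
E
```

```text
[-9.90799429 -0.92786181  6.49829731] [0.57218061 0.12836088 0.0128947 ]
tee in fix by tool [-2.06373506e+01  5.73116340e+00 -1.50227347e-02]
```

View pics/w6.png

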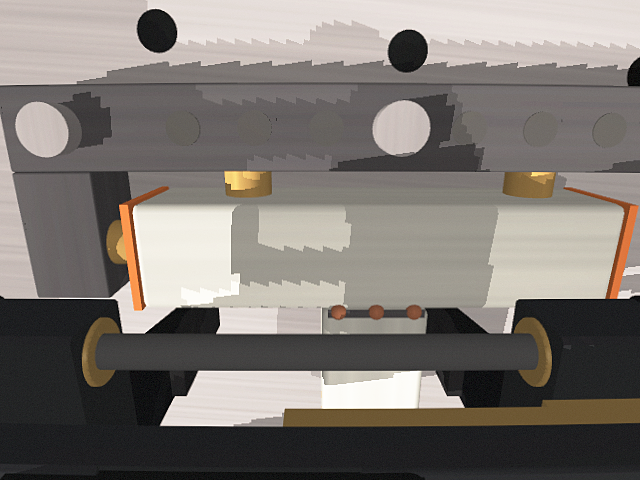

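Crossbar now touches both fence buttons (248,183), (528,183); leg button (117,242) still a few mm from the end cap. Ease off in x, then slide in y.

Emit:
jog_arm(
  plan=[
    [0,0,0,-0.6,0,0,1],
    [0,0,0,-0.9,0,0,1],
    [0,0,0,-0.9,-0.5,0,1],
    [0,0,0,-0.9,-1,0,1],
    [0,0,0,-0.9,-1.5,0,1],
    [0,0,0,-0.9,-2,0,1],
    [0,0,0,-0.9,-2.4,0,1],
    [0,0,0,-0.9,-2.8,0,1],
    [0,0,0,-0.9,-3.2,0,1],
  ],
)

```text
time: 17.65
ee_pos: [0.572, 0.1303, 0.0126]
eef_rot: [0.999, 0.037, -0.0, 0.001]
ft_force: [-3.3, -4.7, -0.5]
width: 0.0866
grip_force: 3.3
```

Emit:
jog_arm(
  plan=[
    [0,0,0,-0.2,-0.3,0,1],
    [0,0,0,-0.2,-0.6,0,1],
    [0,0,0,-0.2,-0.9,0,1],
    [0,0,0,-0.2,-1.2,0,1],
  ],
)

```text
time: 18.05
ee_pos: [0.5718, 0.1329, 0.0128]
eef_rot: [0.999, 0.038, -0.0, -0.0]
ft_force: [-2.2, -2.3, -3.7]
width: 0.0875
grip_force: 2.1
```

```bash
python3 - <<'E'
from h import *
s,c,T=wrist("w7");pickle.dump((c,T),open("w7.pkl","wb"));print(s["ft_force"],s["ee_pos"])
w=np.r_[s["ee_pos"][:2]*1000,np.rad2deg(2*np.arctan2(s["eef_rot"][1],s["eef_rot"][0]))]
print("tee in fix by tool",comp(inv(FX),comp(w,inv(np.array([-30.8,21.1,0])))))
E
```

```text
[-2.22217407 -2.30451337 -3.66449775] [0.57176816 0.13285849 0.01276574]
tee in fix by tool [-2.07016299e+01  1.02556415e+01  8.51365557e-04]
```

View pics/w7.png

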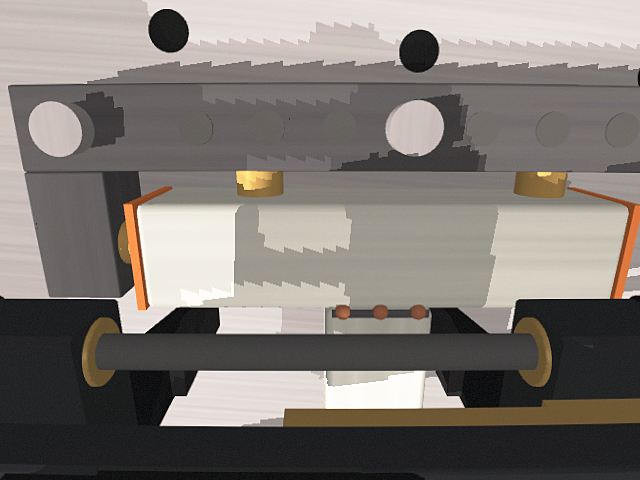

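Emit:
jog_arm(
  plan=[
    [0,0,0,0,-0.3,0,1],
    [0,0,0,0,-0.6,0,1],
    [0,0,0,0,-0.9,0,1],
    [0,0,0,0,-1.2,0,1],
    [0,0,0,0,-1.4,0,1],
  ],
)

```text
time: 18.6
ee_pos: [0.5718, 0.1337, 0.0129]
eef_rot: [0.999, 0.038, -0.0, 0.0]
ft_force: [-2.5, -4.5, -3.6]
width: 0.087
grip_force: 3.1
```

```bash
python3 - <<'E'
from h import *
inF=lambda Q:np.array([comp(inv(FX),[*q[:2]*1000,0])[:2] for q in Q]).round(1)
c,T=pickle.load(open("w7.pkl","rb"))
print("w7 cap",inF(atz(c,[(125,205),(138,309)],.04,T)))
s,c,T=wrist();pickle.dump((c,T),open("w8.pkl","wb"));print(s["ft_force"],s["ee_pos"])
im=c["image"][170:330,60:360,::-1];cv2.imwrite("pics/w8.png",cv2.resize(im,None,fx=2.6,fy=2.6))
E
```

```text
w7 cap [[ -0.4  98.5]
 [-39.6  99. ]]
[-2.47111582 -4.51417199 -3.56614866] [0.57175456 0.13365585 0.01285788]
```

Emit:
jog_arm(
  plan=[
    [0,0,0,0,-0.2,0,1],
    [0,0,0,0,-0.4,0,1],
    [0,0,0,0,-0.6,0,1],
    [0,0,0,0,-0.8,0,1],
    [0,0,0,0,-0.8,0,1],
  ],
)

```text
time: 19.15
ee_pos: [0.5717, 0.1337, 0.0128]
eef_rot: [0.999, 0.037, -0.0, 0.001]
ft_force: [-2.0, -6.0, -2.8]
width: 0.0869
grip_force: 4.0
```

Emit:
jog_arm(
  plan=[
    [0,0,0,0,-0.2,0,1],
    [0,0,0,0,-0.4,0,1],
    [0,0,0,0,-0.6,0,1],
    [0,0,0,0,-0.8,0,1],
    [0,0,0,0,-0.8,0,1],
  ],
)

```text
time: 19.65
ee_pos: [0.5718, 0.1337, 0.0128]
eef_rot: [0.999, 0.037, -0.0, 0.001]
ft_force: [-2.2, -7.9, -2.3]
width: 0.087
grip_force: 5.4
```

```bash
python3 - <<'E'
from h import *
s,c,T=wrist();print(s["ft_force"],s["ee_pos"])
im=c["image"][170:330,60:360,::-1];cv2.imwrite("pics/w9.png",cv2.resize(im,None,fx=2.6,fy=2.6,interpolation=cv2.INTER_CUBIC))
E
```

```text
[-2.15300249 -7.88928239 -2.27191353] [0.57175696 0.13367794 0.0127856 ]
```

View pics/w9.png

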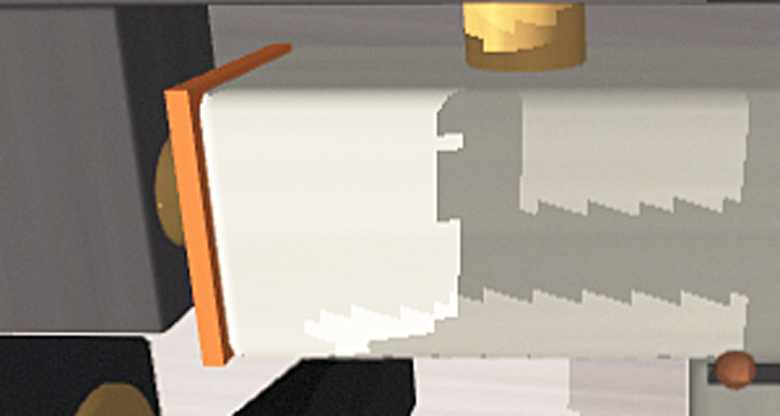

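End cap covers the leg button with no further motion at 8 N: seated. Final small x press, then diagonal retreat and rise.

Emit:
jog_arm(
  plan=[
    [0,0,0,0.3,0.4,0,1],
    [0,0,0,0.6,0.6,0,1],
    [0,0,0,0.6,0.6,0,1],
    [0,0,0,0,1.2,0,1],
    [0,0,0,-1,2.2,0,1],
    [0,0,0,-4,5,0,1],
    [0,0,0,-9,12,0,1],
    [0,0,0,-14,20,0,1],
    [0,0,0,-16,22,0,1],
    [0,0,0,-16,22,0,1],
  ],
)

```text
time: 20.7
ee_pos: [0.5572, 0.1118, 0.0131]
eef_rot: [0.999, 0.037, 0.0, 0.0]
ft_force: [0.3, 0.2, 0.2]
width: 0.0868
grip_force: 0.0
```

Emit:
jog_arm(
  plan=[
    [0,0,0,0,0,-20,1],
    [0,0,0,0,0,-60,1],
    [0,0,0,0,0,-100,1],
    [0,0,0,0,0,-145,1],
    [0,0,0,-30,0,-190,1],
    [0,0,0,-60,0,-200,1],
    [0,0,0,-60,0,-200,1],
    [0,0,0,-60,0,-200,1],
  ],
)

```text
time: 21.5
ee_pos: [0.4977, 0.1079, 0.2135]
eef_rot: [0.999, 0.038, 0.001, 0.0]
ft_force: [-0.0, 0.3, -0.2]
width: 0.0875
grip_force: 0.0
```

```bash
python3 - <<'E'
from h import *
s,c,T=wrist("w10");pickle.dump((c,T),open("w10.pkl","wb"));print(s["ft_force"],s["ee_pos"])
P=cloud(c,T)
np.set_printoptions(suppress=True)
H=comp(FX,[-20,10,0]);p,f=fit(P,(0,0,640,480),.034,TEE,H,.046);print("tee in fix",comp(inv(FX),p),f)
p2,f2=fit(P,(0,0,640,480),.024,FIX+[tuple(np.add(r,(-20,-20,10,10))) for r in TEE],FX,.046);print("joint fix",p2,f2)
E
```

```text
[-0.0103167   0.31176449 -0.18022396] [0.4976678  0.10793751 0.21345846]
tee in fix [-13.92664121   9.75985123  -0.18858894] 0.017792390714747544
joint fix [630.79015975 105.74502786   4.20588035] 0.02624444675619885
```

View pics/w10.png

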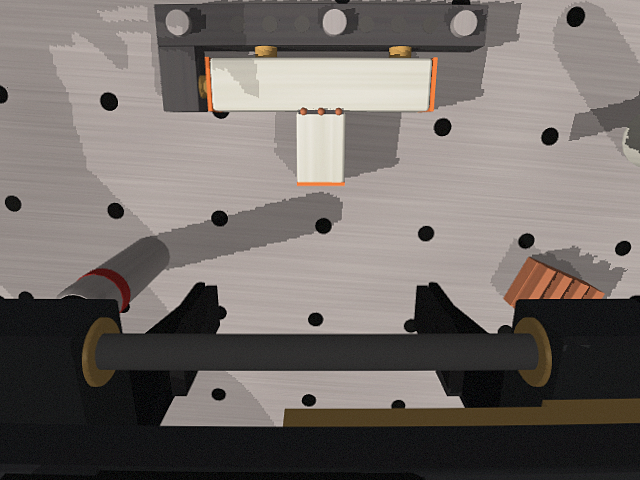

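```bash
python3 - <<'E'
from h import *
np.set_printoptions(suppress=True)
inF=lambda Q:np.array([comp(inv(FX),[*q[:2]*1000,0])[:2] for q in Q]).round(1)
c,T=pickle.load(open("w10.pkl","rb"))
print("tee far edge L,R",inF(atz(c,[(211,58),(432,57)],.04,T)),"cap",inF(atz(c,[(206,60),(208,111)],.04,T)),"near",inF(atz(c,[(212,111),(430,110)],.04,T)),"stem",inF(atz(c,[(298,185),(344,184)],.04,T)))
print("fence front top edge",inF(atz(c,[(205,46),(486,47)],.03,T)),"leg",inF(atz(c,[(163,112)],.03,T)))
E
```

```text
tee far edge L,R [[ -1.1  94.8]
 [ -0.6 -76.1]] cap [[ -2.5  98.7]
 [-40.4  99.9]] near [[-40.4  96.7]
 [-39.9 -77.4]] stem [[-99.9  28.8]
 [-99.2  -9.6]]
fence front top edge [[   9.2  101.3]
 [   8.5 -121.4]] leg [[-40.6 139.8]]
```

Everything agrees with home to within about 1 mm, so I'm handing in.

```bash
python3 -c "
from bench import order;print(order.close_job())"
```

```text
the job is handed in; nothing more can be done
None
```

I handed the job in at about 22 s of the 72 s allowed; no verdict came back. The V-block stands upright in the tray, and the T-joint measures within about 1 mm of flush on all three buttons. The highest push force I read on it was about 12 N, and no bystander was touched.

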